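Pose a ball dish in front of a fold-up photo backdrop

ROBOT

A 6-joint arm with a two-finger parallel gripper is mounted at the origin on a cart in front of the work surface, level with it; the furniture and walls round the work are solid. World frame = base frame: x ahead of the robot, y to its left, z up, the work surface at z = 0. Lengths are in mm, angles in rad, forces in N, time in s.
With the tool pointing down it reaches from about 250 to 850 mm from the base axis. Payload 12.5 kg.
Tool frame: the origin (TCP) lies on the centre line of the jaws, within the pads' length; the fingertips stand 25 mm ahead of it and the grasp point (between the pads) lies 6 mm ahead of it; z points along the fingers, y is the line along which they close (so a half turn about z gives the same grasp; the last joint's range is limited). The gripper opens to 93 mm and grips with 3 to 60 N. Pads are 15 mm wide; open, the fingers measure 128 mm over their backs; the gripper's body (75 mm by 188 mm) begins 65 mm behind the grasp point.
Start: joints at [-1.42, 0.351, 1.652, -0, 1.139, -0.085], TCP at [128.512, -534.761, 243.633] pointing down, gripper open.
Joint ranges: [-2.75, 2.75], [-0.79, 2.1], [0.01, 2.65], [-1.57, 4.71], [0.07, 3.14], [-2.87, 2.87]. Speed limits (rad/s): [2.22, 2.22, 2.79, 3.14, 3.14, 3.14].

INTERFACE

Orientations are given as a unit quaternion [w, x, y, z].
In Python, from station import arm gives the robot as it stands.
- The arm moves only by the tool servo_tool, never from a script. Its arguments are lists of equal length, an entry for each row: "delta_pos": the shift along the world's x, y, z normalised to -1 to 1, where 1 is 600 mm, a list of three; "rot": the turn, a rotation vector about the world's x, y, z normalised to -1 to 1, where 1 is 1.5 rad, a list of three. A call has 1 to 8 rows; each row shifts and turns the commanded pose from where the row before left it; what a row does not reach is not made up. A row lasts 1/10 s, in which the tool goes at most 50 mm and 8.59 degrees, less where a joint would pass 70% of its speed; a pose out of reach is approached as far as the arm can. A call with a number of a shift or a turn outside -1 to 1 is refused whole. A call with a gripper value outside its range is refused whole. "gripper" is the opening in per cent of the stroke, from 0 (shut) to 100 (fully open), set as the call begins (left out, the last holds). The fingers move at their own pace and stop on an object; "force" is the grip in N (left out, the last holds). Time passes only in rows, so rows that do not move let the fingers close. It gives the time, the measured TCP pose, the force, the opening and the grip force at its end, in the units of the state.
- arm.state(): the state, without advancing time (a new reading comes with each control period).
- arm.capture(name): name is "scene" or "top"; returns the picture (400x640x3 uint8, blue, green, red); there is no depth.
- arm.camera_model(name): a dict with "camera_matrix" (3x3 intrinsics, pixels), "R" (3x3) and "t" (3): a world point X has camera coordinates R X + t. Camera axes: x right, y down, z forward; pixel columns grow to the right and rows downward; lengths in mm; the calibration is good to about 2 mm. A picture is of the moment at which its call begins. camera_model takes no time and is no camera call.
- arm.job_done(): hands the job in; it is judged then, once.
The state is a dict: "time_s": time; "joint_positions": joint angles; "qd": joint speeds; "tau": joint torques, N m; "tool_pos": TCP position; "eef_rot": TCP orientation; "force": force on the tool from outside, world axes, zero at the start; "wrist_torque": the same for the moment, N m; "width": finger opening in mm; "gripper_force": force on a finger pad.
Only numpy, scipy, OpenCV 4.12 (cv2) and the standard library are available. Lean on these libraries where they do the work, as an engineer would, in place of code of your own. Each camera call takes 0.05 s, during which the arm holds its last target. There are 200 camera calls.

TASK

Fold the leaning backdrop of the little photo stand upright, square to its board. Then take the dish by its handle, lift it straight up and, keeping it level so that the loose ball stays in its middle, turn it a quarter turn so that its handle lies parallel to the backdrop and points to the side on which a lidded jar stands close beside the stand. Finish holding it still and level like that, about 90 mm above the middle of the board in front of the backdrop, and do not put it down or let go; leave the ball and the other things on the table untouched.

Things in the scene. Friction and masses are not known exactly. Their poses are not given: they have to be found in the camera images.
- stand: photo stand, fixed to the table: a plywood board 264 x 250 mm (x, y), 12 mm thick, its top at z = 12 mm. Origin on its underside below the hinge line of the backdrop; its x axis points from the dish to the backdrop and away from the robot, y to the left along the backdrop, z up. The board reaches from x = -251 to +13 mm and y = -125 to +125 mm
- stand_spot (a point): point on the board's top over which the dish has to be held, 130 mm in front of the hinge line (stand frame x = -130, y = 0 mm); axes as the stand
- backdrop (a joint): hinge of the backdrop, rad: 0 = upright, negative = leaning forward over the dish towards the robot (starts at -0.85 to -0.55), positive = leaning backward; range -1.2 to 0.7, no stop at upright. A stiff hinge: it stays where it is left and takes some 3 to 5 N at the top edge to turn
- backdrop_top (a point): middle of the backdrop's free (top) edge. The backdrop is a stiff grey panel 240 mm wide, 8 mm thick, its top edge 140 mm from the hinge; the point moves with the panel
- backdrop_hinge (a point): middle of the hinge line (along the stand's y), 17 mm above the table
- dish: round white dished plate, 120 mm across, rim 24 mm high, with one raised wooden handle on its rim; 0.16 kg. Origin at the centre of its underside, z up, the handle points along its -x. It starts standing on the board with the handle pointing roughly to the front (stand -x). The inside is a shallow cone: slope 7 deg within 30 mm of the middle, then 16 deg up to the rim; the ball rests in its middle at 6 mm height and runs off if the dish is tilted more than that or jerked
- dish_grip (a point): middle of the handle's grip, 87 mm from the dish's centre along its -x and 34 mm above its underside. The grip is a level bar 48 mm long (along the dish's x), 16 mm wide (y), 24 mm high (from 20 to 44 mm above the dish's underside); pinch it across its 16 mm width from above
- ball_center (a point): centre of the loose wooden ball, 24 mm across, 15 g, that lies in the middle of the dish
- jar: the only lidded glass jar near the stand (others stand far back on the table), 66 mm across, 85 mm high, some 0.25 m to the left or right of the stand's middle; tells to which side the handle has to point. Origin: centre of its underside. To be left alone
- roll: roll of blank labels, 67 mm across, 40 mm high, on the other side of the stand. Origin: centre of its underside. To be left alone
- measure: tape measure, 58 x 73 x 33 mm, on the right of the table. Origin: centre of its underside. To be left alone
- tags: bundle of card tags, 85 x 48 x 12 mm, on the left of the table. Origin: centre of its underside. To be left alone
There are look-alikes about, which are no part of the job. What is shaped like the dish but green or red is not meant.

How it is judged (in metres and radians):
On the way, in this order (a step that is already met when the one before it is completed fails the run):
1. the backdrop stands upright (within 8 degrees) while the dish still stands on the board (value of joint backdrop between -0.14 and 0.14 rad and height (world z) of dish below 0.02 m), for 0.2 s.
2. the dish is held clear of the board, level, with the ball in its middle and its handle still towards the front (height (world z) of dish above 0.042 m and angle between dish's own z axis and vertical below 0.1 rad and horizontal distance between ball_center and dish below 0.018 m and angle between the x axis of dish and the x axis of stand, either way round below 0.6 rad), for 0.1 s.
At the end, for the whole second after the job is handed in: backdrop upright within 8 deg; dish held still, level within 5.7 deg, 50-150 mm above the board, centre within 45 mm of the spot, handle parallel to the backdrop within 12 deg on the jar's side, ball within 18 mm of its middle, not touching the stand; other things within 30 mm of their start (value of joint backdrop between -0.14 and 0.14 rad and angle between dish's own z axis and vertical below 0.1 rad and horizontal distance between ball_center and dish below 0.018 m and height (world z) of dish between 0.062 and 0.162 m and horizontal distance between dish and stand_spot below 0.045 m and angle between the x axis of dish and the y axis of stand, either way round below 0.21 rad and ((y of jar in the frame of stand above 0 m and y of dish_grip in the frame of stand above 0.03 m) or (y of jar in the frame of stand below 0 m and y of dish_grip in the frame of stand below -0.03 m)) and contact force between the fingers and dish above 1 N and contact force between dish and stand below 0.2 N and linear speed of dish below 0.03 m/s and angular speed of dish below 0.2 rad/s and distance of each of jar, roll, measure, tags from where it was at the start of the episode below 0.03 m); the arm keeps its last pose, push and grip.
It fails at once if the ball runs away from the middle of the dish (more than 30 mm) (horizontal distance between ball_center and dish above 0.03 m).
It fails at once if the ball is touched by the robot (contact force between any of the arm, the fingers and ball above 0.3 N).
It fails at once if the dish is tilted more than 14 degrees (angle between dish's own z axis and vertical above 0.25 rad).
It fails at once if the jar, label roll, tape measure or tags are knocked away (more than 30 mm) (distance of any of jar, roll, measure, tags from where it was at the start of the episode above 0.03 m).
It also fails if it takes over 58 s, if anything falls off the work surface, if the arm or the gripper's body presses on something with over 40 N, if the wrist force passes 120 N, or if a joint passes its speed limit or range.

## Working session

There is one attempt and no reset: what is moved stays moved. The work goes in short steps, Python scripts to look and compute and a tool call to move; the robot and the scene stay as the last step left them, time stands still between calls to the robot, and variables do not carry over. Pictures are saved under pics/ and viewed, at most 10 in all, crops included, and the job is handed in when it is done.

Besides the shell and the picture viewer there is one more tool, called after "Call:" as name(argument=value, ...) on one line, values as JSON. servo_tool: Moves the arm, as the interface text tells. Scaled input: -1 to 1 covers 600 mm each way for a shift and 1.5 rad each way for a turn. Its arguments: {"type":"object","properties":{"delta_pos":{"type":"array"},"rot":{"type":"array"},"gripper":{"type":"number"},"force":{"type":"number"}},"required":["delta_pos","rot"]}

```bash
mkdir -p pics
cat > h.py <<'E'
import numpy as np, cv2
from station import arm
def ray(cam,u,v):
    m=arm.camera_model(cam);K,R,t=[np.array(m[k],float) for k in("camera_matrix","R","t")]
    return -R.T@t, R.T@np.linalg.inv(K)@np.array([u,v,1.])
def onz(cam,u,v,z):
    c,d=ray(cam,u,v); return c+d*(z-c[2])/d[2]
def proj(cam,X):
    m=arm.camera_model(cam);K,R,t=[np.array(m[k],float) for k in("camera_matrix","R","t")]
    p=K@(R@np.array(X,float)+t); return p[:2]/p[2]
def tri(u1,u2):
    c,d=ray("scene",*u1);e,f=ray("top",*u2)
    s=np.linalg.lstsq(np.c_[d,-f],e-c,rcond=None)[0]
    return (c+d*s[0]+e+f*s[1])/2, np.linalg.norm(c+d*s[0]-e-f*s[1])
E
python3 - <<'E'
from h import *
for n in("scene","top"):
    cv2.imwrite(f"pics/{n}0.png",arm.capture(n)); print(n,ray(n,320,200))
E
```

```text
scene (array([ 1030.7886874 , -1263.45634255,   912.65524915]), array([-0.29580004,  0.83117439, -0.47085143]))
top (array([  24.7012332 ,  285.68130174, 1307.39451499]), array([ 0.38848299, -0.13001069, -0.91224281]))
```

View pics/scene0.png

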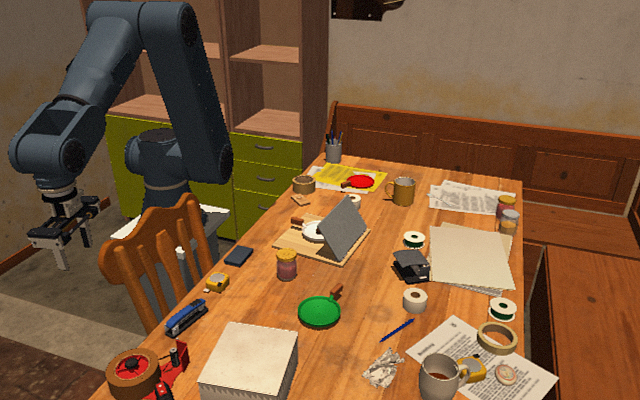

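View pics/top0.png

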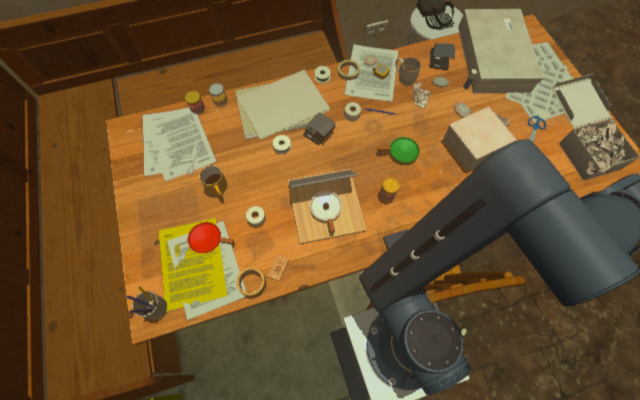

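Candidates for the dish: white (top 326,206; scene 316,231), green (top 404,151; scene 320,312) and red (top 204,237; scene 360,182). I choose the white one on the board. The jar is at top (390,188) and scene (286,264), on the right (-y) side. The roll is at top (255,215).

Run:
```python
from h import *
a=cv2.imread("pics/top0.png")[160:250,280:400]; b=cv2.imread("pics/scene0.png")[185:275,265:385]
cv2.imwrite("pics/crop0.png",cv2.resize(np.vstack([a,b]),None,fx=3.3,fy=3.3,interpolation=cv2.INTER_CUBIC))
```

```text
(no output)
```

View pics/crop0.png

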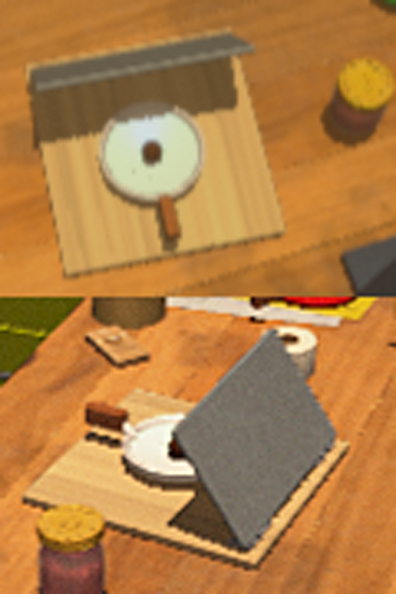

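The crop confirms the white dish with its brown ball and a handle pointing to the front. The leaning panel's top edge runs from top-view (291,187) to (357,174.5).

Run:
```python
from h import *
np.set_printoptions(precision=1,suppress=True)
C=dict(FL=(299.7,243.3),FR=(366.1,231.5)); S=dict(FL=(306.5,213.2),FR=(272.6,245.9),BR=(343.2,266.8),BL=(370.5,229))
for k,v in C.items(): print("top",k,onz("top",*v,12))
for k,v in S.items(): print("scene",k,onz("scene",*v,12))
print("edge L",tri((348.3,195.6),(290.6,186.7)),"R",tri((318.3,225.9),(356.7,174.5)))
# dish rim ellipse in top, handle mask
a=cv2.imread("pics/top0.png"); x0,y0=300,188
r=a[y0:245,x0:352].astype(int); B,G,R=[r[...,i] for i in range(3)]
w=((B>140)&(abs(R-B)<70)).astype(np.uint8); w=cv2.morphologyEx(w,cv2.MORPH_OPEN,np.ones((3,3)))
c=max(cv2.findContours(w,0,1)[0],key=cv2.contourArea); 
h=cv2.boundingRect(c); print("dish bbox",h[0]+x0,h[1]+y0,h[2:])
print("dish L/R mid", onz("top",(311+341.5)/2,160+150/3.3,24), onz("top",280+102/3.3,206,24),onz("top",280+203/3.3,206,24))
print("ball",onz("top",280+151/3.3,160+152/3.3,30))
print("handle in/out",onz("top",280+163/3.3,160+197/3.3,56),onz("top",280+171/3.3,160+234/3.3,56))
print("scene handle",tri((265+107/3.3,185+115/3.3),(280+167/3.3,160+216/3.3)))
print("jar",onz("top",280+364/3.3,160+80/3.3,85),"roll",onz("top",255,215,40))
```

```text
top FL [437.3 223.6  12. ]
top FR [404.6 -19.   12. ]
scene FL [453.2 209.5  12. ]
scene FR [427.1 -36.7  12. ]
scene BR [684.1 -66.6  12. ]
scene BL [707.1 183.9  12. ]
edge L (array([613.7, 199.6, 119.9]), np.float64(4.8946492261270995)) R (array([586.1, -37. , 122.9]), np.float64(6.655106723526399))
dish bbox 312 194 (28, 26)
dish L/R mid [542.9  87.7  24. ] [558.6 142.5  24. ] [523.1  34.5  24. ]
ball [538.7  91.1  30. ]
handle in/out [474.1  99.6  56. ] [431.5 105.1  56. ]
scene handle (array([458.6, 101.7,  42.8]), np.float64(4.3960573790057484))
jar [ 525.2 -150.7   85. ] roll [581.3 347.6  40. ]
```

Run:
```python
from h import *
from scipy.spatial.transform import Rotation as Ro
s=arm.state();q=s["eef_rot"];print(s["time_s"],s["tool_pos"],s["width"]);print(Ro.from_quat([*q[1:],q[0]]).as_matrix().round(3))
```

```text
0.1 [ 128.46042434 -534.51206679  243.17539684] 93.19448281975427
[[ 0.972  0.234 -0.   ]
 [ 0.234 -0.972  0.001]
 [ 0.    -0.001 -1.   ]]
```

Call:
servo_tool(delta_pos=[[0.0444, 0.0642, 0], [0.0444, 0.0642, 0], [0.0444, 0.0642, 0], [0.0444, 0.0642, 0], [0.0444, 0.0642, 0], [0.0444, 0.0642, 0], [0.0444, 0.0642, 0], [0.0444, 0.0642, 0]], rot=[[0, 0, -0.0146], [0, 0, -0.0146], [0, 0, -0.0146], [0, 0, -0.0146], [0, 0, -0.0146], [0, 0, -0.0146], [0, 0, -0.0146], [0, 0, -0.0146]], gripper=0, force=20)

```text
time_s: 0.9
tool_pos: [342.2, -224.8, 243.6]
eef_rot: [0.0, 1.0, 0.03, 0.0]
force: [0.5, -0.7, 0.5]
width: 33.7
gripper_force: 0.0
```

Call:
servo_tool(delta_pos=[[0.0444, 0.0642, 0], [0.0444, 0.0642, 0], [0.0444, 0.0642, 0], [0.0444, 0.0642, 0], [0.0444, 0.0642, 0], [0.0444, 0.0642, 0], [0.0444, 0.0642, 0], [0.0444, 0.0642, 0]], rot=[[0, 0, -0.0146], [0, 0, -0.0146], [0, 0, -0.0146], [0, 0, -0.0146], [0, 0, -0.0146], [0, 0, -0.0146], [0, 0, -0.0146], [0, 0, -0.0146]])

```text
time_s: 1.7
tool_pos: [555.4, 83.5, 243.4]
eef_rot: [0.0, 0.998, -0.058, -0.0]
force: [0.9, -0.9, 0.5]
width: 0.7
gripper_force: 0.0
```

Call:
servo_tool(delta_pos=[[0, 0, -0.06], [0, 0, -0.06], [0, 0, -0.05], [0, 0, -0.02], [0, 0, 0]], rot=[[0, 0, 0], [0, 0, 0], [0, 0, 0], [0, 0, 0], [0, 0, 0]])

```text
time_s: 2.2
tool_pos: [554.1, 81.5, 128.4]
eef_rot: [0.0, 0.998, -0.057, -0.001]
force: [-0.3, 0.2, 1.4]
width: 0.6
gripper_force: 0.0
```

Call:
servo_tool(delta_pos=[[0.0165, -0.0019, 0], [0.0165, -0.0019, 0], [0.0165, -0.0019, 0], [0.0165, -0.0019, 0]], rot=[[0, 0, 0], [0, 0, 0], [0, 0, 0], [0, 0, 0]])

```text
time_s: 2.6
tool_pos: [595.0, 76.9, 130.6]
eef_rot: [-0.0, 0.998, -0.057, -0.0]
force: [-6.5, 1.1, 4.7]
width: 0.3
gripper_force: 3.0
```

Call:
servo_tool(delta_pos=[[0.0165, -0.0019, 0], [0.0165, -0.0019, 0]], rot=[[0, 0, 0], [0, 0, 0]])

```text
time_s: 2.8
tool_pos: [615.1, 74.6, 130.5]
eef_rot: [-0.0, 0.998, -0.057, 0.0]
force: [-4.6, 0.4, 3.3]
width: 0.2
gripper_force: 2.0
```

Call:
servo_tool(delta_pos=[[0.0165, -0.0019, 0], [0.0165, -0.0019, 0], [0.0165, -0.0019, 0], [0, 0, 0]], rot=[[0, 0, 0], [0, 0, 0], [0, 0, 0], [0, 0, 0]])

```text
time_s: 3.2
tool_pos: [645.2, 71.1, 129.6]
eef_rot: [-0.0, 0.998, -0.057, 0.001]
force: [0.4, 0.3, -0.7]
width: 0.2
gripper_force: 0.0
```

Run:
```python
from h import *
a=arm.capture("top");b=arm.capture("scene");cv2.imwrite("pics/t1.png",a);cv2.imwrite("pics/s1.png",b)
a=a[150:250,270:390]; b=b[175:275,265:385]
cv2.imwrite("pics/crop1.png",cv2.resize(np.hstack([a,b]),None,fx=3.3,fy=3.3,interpolation=cv2.INTER_CUBIC))
```

```text
(no output)
```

View pics/crop1.png

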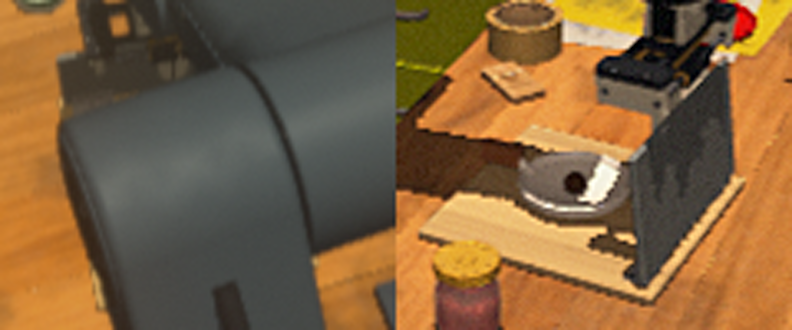

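Run:
```python
from h import *
np.set_printoptions(precision=1,suppress=True)
P=lambda u,v:(265+(u-396)/3.3-.35,175+v/3.3-.35)
FR,BR,BL=[onz("scene",*P(*p),12) for p in((418,237),(655,301),(745,180))]
print(FR,BR,BL)
y=np.array([.113,.994,0]);x=np.array([.994,-.113,0])
BRm=BR
def hit(p):
    c,d=ray("scene",*P(*p)); s=(5-(c-BRm)@y)/(d@y); X=c+d*s-BRm; return X@x+13,X[2]+BRm[2]
for p in((626,272),(642,287),(634,158),(644,150),(646,286)): print(p,hit(p))
```

```text
[424.6 -41.3  12. ] [682.4 -61.9  12. ] [707.1 182.5  12. ]
(626, 272) (np.float64(-20.24868131790233), np.float64(31.840714472649097))
(642, 287) (np.float64(-3.083411471611754), np.float64(19.892128734481844))
(634, 158) (np.float64(-15.19433764987443), np.float64(160.19002071394482))
(644, 150) (np.float64(-5.43990054497209), np.float64(171.32975945633643))
(646, 286) (np.float64(1.0393167180178118), np.float64(22.381228205101593))
```

Call:
servo_tool(delta_pos=[[0.008, -0.001, 0], [0.005, -0.001, 0], [0, 0, 0]], rot=[[0, 0, 0], [0, 0, 0], [0, 0, 0]])

```text
time_s: 3.6
tool_pos: [652.0, 70.1, 129.7]
eef_rot: [-0.0, 0.998, -0.057, 0.0]
force: [0.1, -0.0, 0.3]
width: 0.4
gripper_force: 0.0
```

Call:
servo_tool(delta_pos=[[-0.03, 0.003, 0], [-0.06, 0.006, 0.02], [-0.06, 0.006, 0.06], [-0.08, 0.008, 0.02], [-0.08, 0.008, 0], [-0.08, 0.008, 0], [0, 0, 0]], rot=[[0, 0, 0], [0, 0, 0], [0, 0, 0], [0, 0, 0], [0, 0, 0], [0, 0, 0], [0, 0, 0]], gripper=100)

```text
time_s: 4.3
tool_pos: [413.1, 93.6, 188.4]
eef_rot: [0.0, 0.998, -0.057, -0.002]
force: [0.9, 0.3, 1.2]
width: 52.0
gripper_force: 0.0
```

Run:
```python
from h import *
a=arm.capture("top");b=arm.capture("scene");cv2.imwrite("pics/t2.png",a);cv2.imwrite("pics/s2.png",b)
a=a[150:250,280:370]; b=b[185:275,265:385]
k=dict(interpolation=cv2.INTER_CUBIC)
A=cv2.resize(a,(360,400),**k);B=cv2.resize(b,(440,330),**k);B=np.vstack([B,np.zeros((70,440,3),np.uint8)])
cv2.imwrite("pics/crop2.png",np.hstack([A,B]))
```

```text
(no output)
```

View pics/crop2.png

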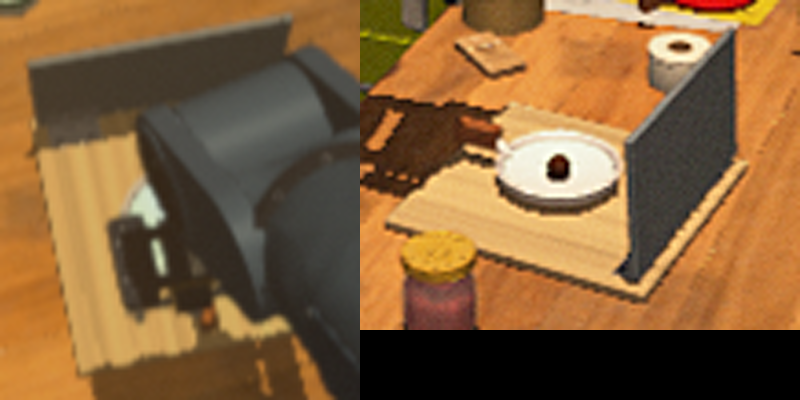

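Run:
```python
from h import *
np.set_printoptions(precision=1,suppress=True)
T=lambda u,v:(280+u/4-.4,150+v/4-.4)
S=lambda u,v:(265+(u-360)/3.667-.35,185+v/3.667-.35)
print("edgeL",tri(S(737,28),T(29,64)),"R",tri(S(627,140),T(291,17)))
print("base R",onz("scene",*S(632,282),17), "topFL",onz("top",*T(82,375),12))
cs={n:onz("scene",*S(*p),12) for n,p in dict(FR=(387,222),BR=(642,297),BL=(747,161),FL=(512,103)).items()}
for n in cs: print(n,cs[n])
print("dish",onz("scene",*S(559,158),36),"ball",onz("scene",*S(559,168),30), "handle end/in",onz("scene",*S(462,123),56),onz("scene",*S(500,133),50))
for y in (.113,): 
    Y=np.array([y,.994,0]);X=np.array([.994,-y,0]);B=cs["BR"]
    for p in((627,140),(637,282),(632,270),(738,28),(738,155)):
        c,d=ray("scene",*S(*p)); off=5 if p[0]<700 else 245
        s=(off-(c-B)@Y)/(d@Y);q=c+d*s-B; print(p,q@X+13,q[2]+12)
```

```text
edgeL (array([683.5, 191.1, 149.4]), np.float64(6.363587156910353)) R (array([652.9, -44.1, 152.8]), np.float64(2.700040236275465))
base R [664.6 -51.3  17. ] topFL [436.7 222.3  12. ]
FR [423.5 -33.5  12. ]
BR [677.4 -62.6  12. ]
BL [705.3 186.4  12. ]
FL [450.6 212.3  12. ]
dish [545.9  90.4  36. ] ball [548.7  82.7  30. ] handle end/in [448.2  87.3  56. ] [485.3  92.   50. ]
(627, 140) -7.439442762622772 160.53560142688207
(637, 282) 5.744085548692882 22.1633987325107
(632, 270) 0.7168955276364866 33.060585064057136
(738, 28) -2.808560264000638 156.04767556336503
(738, 155) 5.03456303520001 19.77469858184793
```

The scene crop shows the panel nearly upright, its near edge running from (627,140) to (632,270), which I estimate at about -0.06 rad. The dish and ball are undisturbed. I'll nudge the panel a few mm more for margin.

Call:
servo_tool(delta_pos=[[0.08, -0.008, 0], [0.08, -0.008, 0], [0.08, -0.008, 0], [0.06, -0.006, -0.04], [0.02, -0.002, -0.06], [0, 0, 0], [0.03, -0.003, 0], [0.03, -0.003, 0]], rot=[[0, 0, 0], [0, 0, 0], [0, 0, 0], [0, 0, 0], [0, 0, 0], [0, 0, 0], [0, 0, 0], [0, 0, 0]], gripper=0)

```text
time_s: 5.2
tool_pos: [647.2, 70.6, 130.1]
eef_rot: [-0.0, 0.998, -0.057, 0.0]
force: [0.1, 0.2, 0.0]
width: 4.9
gripper_force: 0.0
```

Call:
servo_tool(delta_pos=[[0.006, -0.0006, 0], [0, 0, 0]], rot=[[0, 0, 0], [0, 0, 0]])

```text
time_s: 5.4
tool_pos: [650.1, 70.2, 129.7]
eef_rot: [-0.0, 0.998, -0.057, 0.0]
force: [-0.2, 0.5, -0.1]
width: 0.7
gripper_force: 0.0
```

Call:
servo_tool(delta_pos=[[0.0065, -0.0006, 0], [0.004, -0.0004, 0], [0, 0, 0]], rot=[[0, 0, 0], [0, 0, 0], [0, 0, 0]])

```text
time_s: 5.7
tool_pos: [656.2, 69.7, 129.2]
eef_rot: [-0.0, 0.998, -0.057, 0.0]
force: [0.2, -0.5, -0.3]
width: 0.3
gripper_force: 0.1
```

Call:
servo_tool(delta_pos=[[-0.03, 0.003, 0], [-0.06, 0.006, 0.02], [-0.06, 0.006, 0.06], [-0.08, 0.008, 0.02], [-0.0766, 0.0166, 0], [0, 0.01, 0], [0, 0, 0]], rot=[[0, 0, 0], [0, 0, 0], [0, 0, 0], [0, 0, 0], [0, 0, 0], [0, 0, -0.01], [0, 0, -0.01]], gripper=80)

```text
time_s: 6.4
tool_pos: [472.8, 99.9, 188.8]
eef_rot: [-0.0, 0.997, -0.072, 0.001]
force: [1.2, 0.1, -0.2]
width: 51.8
gripper_force: 0.0
```

Run:
```python
from h import *
a=arm.capture("top");b=arm.capture("scene");cv2.imwrite("pics/t3.png",a);cv2.imwrite("pics/s3.png",b)
a=a[170:250,280:370]; b=b[185:275,265:375]
k=dict(interpolation=cv2.INTER_CUBIC)
A=cv2.resize(a,None,fx=4,fy=4,**k);B=cv2.resize(b,None,fx=4,fy=4,**k);A=np.vstack([A,np.zeros((40,360,3),np.uint8)])
cv2.imwrite("pics/crop3.png",np.hstack([A,B]))
```

```text
(no output)
```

View pics/crop3.png

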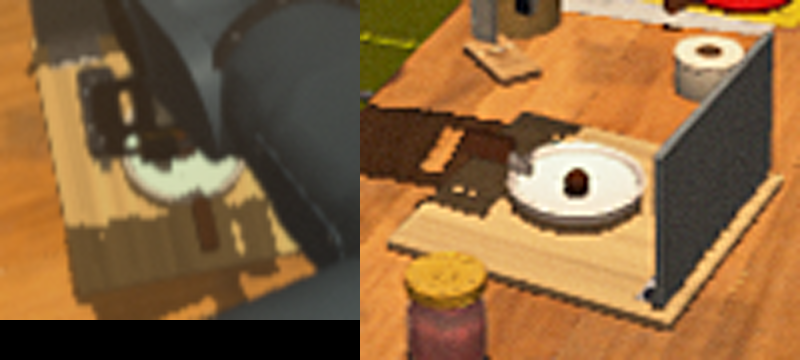

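Run:
```python
from h import *
np.set_printoptions(precision=1,suppress=True)
T=lambda u,v:(280+u/4-.4,170+v/4-.4)
S=lambda u,v:(265+(u-360)/4-.4,185+v/4-.4)
B=onz("scene",*S(668,326),12);Y=np.array([.113,.994,0]);X=np.array([.994,-.113,0])
for p in((655,158),(656,278),(772,32),(773,165)):
    c,d=ray("scene",*S(*p)); off=5 if p[0]<700 else 245
    s=(off-(c-B)@Y)/(d@Y);q=c+d*s-B; print(p,q@X+13,q[2]+12)
print("handle top view in/out",onz("top",*T(200,197),56),onz("top",*T(211,251),56))
r=cv2.imread("pics/t3.png")[215:236,322:342]
hsv=cv2.cvtColor(r,cv2.COLOR_BGR2HSV)
print(hsv[6:18,3:16,1]); print(hsv[6:18,3:16,2])
a=cv2.imread("pics/t0.png") if 0 else cv2.imread("pics/top0.png")
b=cv2.cvtColor(a,cv2.COLOR_BGR2HSV)[216:238,322:342]
m=((b[...,0]<14)&(b[...,1]>120)).astype(np.uint8)
c=max(cv2.findContours(m,0,1)[0],key=cv2.contourArea)
rc=cv2.minAreaRect(c);print("rect",rc[0][0]+322,rc[0][1]+216,rc[1:],onz("top",rc[0][0]+322,rc[0][1]+216,50))
s=cv2.cvtColor(cv2.imread("pics/scene0.png"),cv2.COLOR_BGR2HSV)[210:230,286:308]
m=((s[...,0]<14)&(s[...,1]>120)&(s[...,2]<150)).astype(np.uint8)
print(m)
```

```text
(655, 158) -4.571185788180639 158.29143606599246
(656, 278) -0.6926509598824229 50.13826843337199
(772, 32) -3.567317719094415 155.91219025979842
(773, 165) 4.860841529250264 25.62198889254796
handle top view in/out [476.9  97.9  56. ] [425.8 105.1  56. ]
[[125 124 125 159 171 171 168 151 145 138 140 139 143]
 [138 142 143 161 168 171 167 160 137 142 137 137 138]
 [145 142 144 157 170 172 175 164 141 140 141 135 137]
 [140 146 140 152 170 175 170 166 151 145 136 141 139]
 [141 141 142 144 159 174 167 170 157 140 143 142 137]
 [144 145 141 144 159 167 176 166 165 146 141 140 139]
 [140 140 143 140 156 162 174 171 163 143 137 136 141]
 [139 141 142 143 146 170 170 167 168 147 140 142 135]
 [141 141 141 142 147 164 172 175 163 155 138 140 137]
 [138 139 141 141 141 154 174 172 173 151 141 135 142]
 [143 139 145 145 141 156 163 170 165 151 141 137 140]
 [142 136 141 138 141 154 156 159 152 148 138 138 141]]
[[104 103  96  80  82  82  82  86 104 109 109 121 155]
 [105 104  98  76  82  82  81  83 104 108 108 108 113]
 [104 104 101  78  81  83  80  81  94 104 107 108 106]
 [104 105 102  84 
[... 774 characters left out ...]
 0 0 0 0 0 0 0 0 0 0 0 0 0 0 0 0 0 0 0 0]
 [0 0 0 0 0 0 0 0 0 0 0 0 0 0 0 0 0 0 0 0 0 0]
 [0 0 0 0 0 0 0 0 0 0 0 0 0 0 0 0 0 0 0 0 0 0]
 [0 0 0 0 0 0 0 0 0 0 0 0 0 0 0 0 0 0 0 0 0 0]
 [0 0 0 0 0 1 1 1 0 0 0 0 0 0 0 0 0 0 0 0 0 0]
 [0 0 0 0 0 1 1 1 1 1 1 1 1 0 0 0 1 1 0 0 0 0]
 [0 0 0 0 0 1 1 1 1 1 1 1 1 1 1 1 1 0 0 0 0 0]
 [0 0 0 0 0 1 1 1 1 1 1 1 1 1 1 1 1 0 0 0 0 0]
 [0 0 0 0 0 0 1 1 0 1 1 1 1 1 1 1 0 0 0 0 0 0]
 [0 0 0 0 0 0 0 0 0 0 0 1 1 1 1 1 0 0 0 0 0 0]
 [0 0 0 0 0 0 0 0 0 0 0 0 0 1 0 1 0 0 0 0 0 0]
 [0 0 0 0 0 1 0 0 0 0 0 0 0 0 0 0 0 0 0 0 0 0]
 [0 0 0 0 0 0 0 0 1 0 0 1 0 0 0 0 0 0 0 0 0 0]
 [0 0 0 0 0 0 0 0 0 0 0 0 0 0 1 0 0 0 0 0 0 0]
 [0 0 0 0 0 0 0 0 0 0 0 0 0 0 0 0 0 0 0 0 0 0]]
```

Run:
```python
from h import *
np.set_printoptions(precision=1,suppress=True)
print(tri((296.7,221.8),(331,226.3)),onz("top",331,226.3,46),onz("top",330,221,52),onz("top",332,231,52),onz("scene",296.7,221.8,46))
```

```text
(array([457. , 100. ,  35.6]), np.float64(3.1858865977447985)) [452.1 100.8  46. ] [470.2  98.6  52. ] [432.2 104.1  52. ] [465.   85.1  46. ]
```

Call:
servo_tool(delta_pos=[[-0.0267, -0.0015, -0.04], [0, 0, -0.06], [0, 0, -0.06], [0, 0, -0.04], [0, 0, -0.018], [0, 0, -0.008], [0, 0, 0]], rot=[[0, 0, 0], [0, 0, 0], [0, 0, 0], [0, 0, 0], [0, 0, 0], [0, 0, 0], [0, 0, 0]], gripper=40, force=5)

```text
time_s: 7.2
tool_pos: [457.6, 98.4, 52.7]
eef_rot: [-0.0, 0.997, -0.072, 0.0]
force: [-0.8, 0.6, 0.4]
width: 37.1
gripper_force: 0.0
```

Run:
```python
from h import *
a=arm.capture("top");b=arm.capture("scene");cv2.imwrite("pics/t4.png",a);cv2.imwrite("pics/s4.png",b)
a=a[180:250,300:370]; b=b[185:255,265:365]
k=dict(interpolation=cv2.INTER_CUBIC)
A=cv2.resize(a,None,fx=4.6,fy=4.6,**k);B=cv2.resize(b,None,fx=4.6,fy=4.6,**k)
cv2.imwrite("pics/crop4.png",np.hstack([A,B]))
```

```text
(no output)
```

View pics/crop4.png

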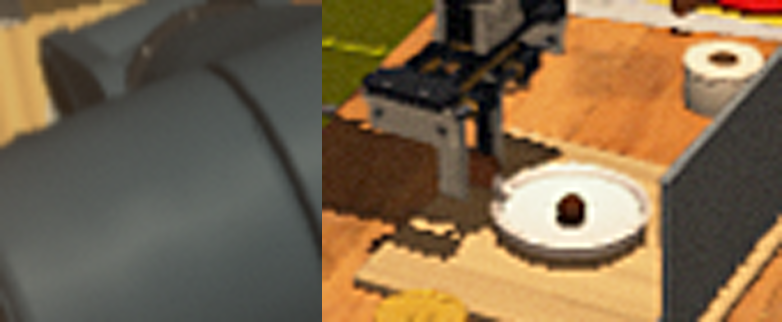

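Scene view: the fingers straddle the brown handle at (470,170) and the ball is centred at (570,210). I'll close stepwise.

Call:
servo_tool(delta_pos=[[0, 0, 0], [0, 0, 0], [0, 0, 0]], rot=[[0, 0, 0], [0, 0, 0], [0, 0, 0]], gripper=28)

```text
time_s: 7.6
tool_pos: [457.3, 98.5, 53.0]
eef_rot: [-0.0, 0.997, -0.072, 0.0]
force: [0.1, -0.1, 1.0]
width: 26.4
gripper_force: 0.0
```

Call:
servo_tool(delta_pos=[[0, 0, 0], [0, 0, 0], [0, 0, 0]], rot=[[0, 0, 0], [0, 0, 0], [0, 0, 0]], gripper=23)

```text
time_s: 7.9
tool_pos: [457.0, 98.5, 52.6]
eef_rot: [-0.0, 0.997, -0.072, 0.0]
force: [-0.4, 0.6, 1.1]
width: 21.3
gripper_force: 0.0
```

Call:
servo_tool(delta_pos=[[0, 0, 0], [0, 0, 0], [0, 0, 0]], rot=[[0, 0, 0], [0, 0, 0], [0, 0, 0]], gripper=19)

```text
time_s: 8.2
tool_pos: [457.0, 98.5, 52.5]
eef_rot: [-0.0, 0.997, -0.072, -0.0]
force: [-0.1, -0.6, -0.4]
width: 18.2
gripper_force: 0.0
```

Call:
servo_tool(delta_pos=[[0, 0, 0], [0, 0, 0], [0, 0, 0], [0, 0, 0]], rot=[[0, 0, 0], [0, 0, 0], [0, 0, 0], [0, 0, 0]], gripper=10)

```text
time_s: 8.6
tool_pos: [457.0, 98.5, 52.5]
eef_rot: [-0.0, 0.997, -0.072, -0.0]
force: [-0.3, 1.0, -0.1]
width: 16.3
gripper_force: 5.0
```

Call:
servo_tool(delta_pos=[[0, 0, 0], [0, 0, 0], [0, 0, 0], [0, 0, 0]], rot=[[0, 0, 0], [0, 0, 0], [0, 0, 0], [0, 0, 0]], gripper=5, force=55)

```text
time_s: 9.0
tool_pos: [457.0, 98.4, 52.6]
eef_rot: [0.0, 0.997, -0.072, -0.0]
force: [0.6, -0.1, -1.1]
width: 15.5
gripper_force: 54.8
```

Call:
servo_tool(delta_pos=[[0, 0, 0.003], [0, 0, 0.006], [0, 0, 0.009], [0, 0, 0.011], [0, 0, 0.012], [0, 0, 0.012], [0, 0, 0.012], [0, 0, 0.012]], rot=[[0, 0, 0], [0, 0, 0], [0, 0, 0], [0, 0, 0], [0, 0, 0], [0, 0, 0], [0, 0, 0], [0, 0, 0]])

```text
time_s: 9.8
tool_pos: [457.1, 98.4, 99.5]
eef_rot: [-0.0, 0.997, -0.072, 0.0]
force: [1.1, 0.2, -1.9]
width: 15.8
gripper_force: 54.8
```

Call:
servo_tool(delta_pos=[[0, 0, 0.012], [0, 0, 0.012], [0, 0, 0.012], [0, 0, 0.012], [0, 0, 0.011], [0, 0, 0.008], [0, 0, 0.004], [0, 0, 0]], rot=[[0, 0, 0], [0, 0, 0], [0, 0, 0], [0, 0, 0], [0, 0, 0], [0, 0, 0], [0, 0, 0], [0, 0, 0]])

```text
time_s: 10.6
tool_pos: [457.2, 98.5, 141.6]
eef_rot: [-0.0, 0.997, -0.072, 0.0]
force: [1.1, 0.1, -2.0]
width: 15.7
gripper_force: 54.8
```

Run:
```python
from h import *
a=arm.capture("top");b=arm.capture("scene");cv2.imwrite("pics/t5.png",a);cv2.imwrite("pics/s5.png",b)
b=b[160:260,260:385]
cv2.imwrite("pics/crop5.png",cv2.resize(b,None,fx=5,fy=5,interpolation=cv2.INTER_CUBIC))
s=arm.state();print(s["wrist_torque"])
```

```text
[ 0.10341487  0.14276693 -0.02513871]
```

View pics/crop5.png

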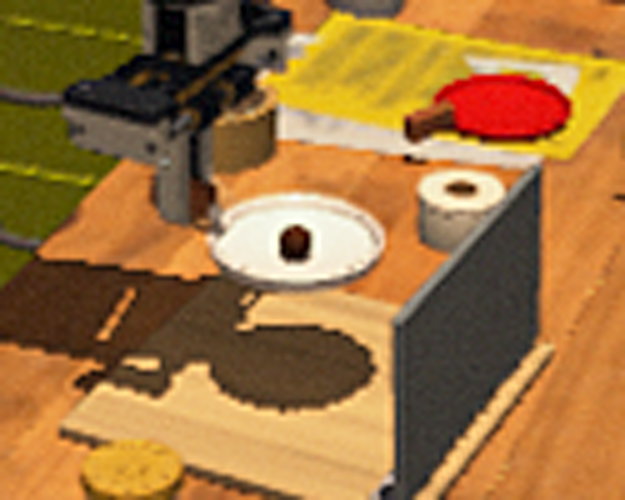

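The dish is level with the ball centred and the panel is upright. Next I compute the quarter-turn about the dish's centre.

Run:
```python
import numpy as np
n=32; t=np.arange(n+1)/n; s=t-np.sin(2*np.pi*t)/(2*np.pi); s=.5*s+.5*t*t*(3-2*t)
th=np.radians(-8.3+91.8*s); c=np.c_[457.2+86.5*np.cos(th[0])+5*s, 98.5+86.5*np.sin(th[0])-3*s]
p=c-86.5*np.c_[np.cos(th),np.sin(th)]; q=np.round(p/600,4); d=np.diff(q,axis=0).round(4); r=np.diff(np.round(th/1.5,4)).round(4)
print(c[-1],p[-1])
for i in range(0,n,8): print([[*map(float,x),0] for x in d[i:i+8]],[[0,0,float(x)] for x in r[i:i+8]])
```

```text
[547.79398075  83.01318861] [538.00190276  -2.9307769 ]
[[0.0, -0.0004, 0], [-0.0002, -0.0011, 0], [-0.0001, -0.002, 0], [-0.0003, -0.003, 0], [-0.0002, -0.004, 0], [0.0, -0.0051, 0], [0.0001, -0.0062, 0], [0.0004, -0.0073, 0]] [[0, 0, 0.0017], [0, 0, 0.0052], [0, 0, 0.0092], [0, 0, 0.0135], [0, 0, 0.0182], [0, 0, 0.0231], [0, 0, 0.0281], [0, 0, 0.033]]
[[0.001, -0.0083, 0], [0.0016, -0.0093, 0], [0.0025, -0.0101, 0], [0.0034, -0.0107, 0], [0.0044, -0.011, 0], [0.0056, -0.0112, 0], [0.0067, -0.011, 0], [0.0077, -0.0106, 0]] [[0, 0, 0.0378], [0, 0, 0.0425], [0, 0, 0.0466], [0, 0, 0.0503], [0, 0, 0.0534], [0, 0, 0.0558], [0, 0, 0.0574], [0, 0, 0.0583]]
[[0.0086, -0.0099, 0], [0.0092, -0.0091, 0], [0.0097, -0.008, 0], [0.0098, -0.0069, 0], [0.0097, -0.0058, 0], [0.0094, -0.0048, 0], [0.0088, -0.0038, 0], [0.008, -0.0029, 0]] [[0, 0, 0.0583], [0, 0, 0.0574], [0, 0, 0.0558], [0, 0, 0.0534], [0, 0, 0.0503], [0, 0, 0.0466], [0, 0, 0.0425], [0, 0, 0.0378]]
[[0.0071, -0.0021, 0], [0.0061, -0.0016, 0], [0.0051, -0.0011, 0], [0.004, -0.0008, 0], [0.003, -0.0005, 0], [0.002, -0.0003, 0], [0.0012, -0.0001, 0], [0.0004, -0.0001, 0]] [[0, 0, 0.033], [0, 0, 0.0281], [0, 0, 0.0231], [0, 0, 0.0182], [0, 0, 0.0135], [0, 0, 0.0092], [0, 0, 0.0052], [0, 0, 0.0017]]
```

Call:
servo_tool(delta_pos=[[0.0, -0.0004, 0], [-0.0002, -0.0011, 0], [-0.0001, -0.002, 0], [-0.0003, -0.003, 0], [-0.0002, -0.004, 0], [0.0, -0.0051, 0], [0.0001, -0.0062, 0], [0.0004, -0.0073, 0]], rot=[[0, 0, 0.0017], [0, 0, 0.0052], [0, 0, 0.0092], [0, 0, 0.0135], [0, 0, 0.0182], [0, 0, 0.0231], [0, 0, 0.0281], [0, 0, 0.033]])

```text
time_s: 11.5
tool_pos: [456.8, 80.8, 141.3]
eef_rot: [0.0, 1.0, 0.028, -0.0]
force: [0.7, 0.5, -2.0]
width: 15.8
gripper_force: 54.8
```

Call:
servo_tool(delta_pos=[[0.001, -0.0083, 0], [0.0016, -0.0093, 0], [0.0025, -0.0101, 0], [0.0034, -0.0107, 0], [0.0044, -0.011, 0], [0.0056, -0.0112, 0], [0.0067, -0.011, 0], [0.0077, -0.0106, 0]], rot=[[0, 0, 0.0378], [0, 0, 0.0425], [0, 0, 0.0466], [0, 0, 0.0503], [0, 0, 0.0534], [0, 0, 0.0558], [0, 0, 0.0574], [0, 0, 0.0583]])

```text
time_s: 12.3
tool_pos: [476.7, 31.2, 141.3]
eef_rot: [0.0, 0.946, 0.325, -0.0]
force: [0.3, 0.1, -1.6]
width: 15.6
gripper_force: 54.8
```

Call:
servo_tool(delta_pos=[[0.0086, -0.0099, 0], [0.0092, -0.0091, 0], [0.0097, -0.008, 0], [0.0098, -0.0069, 0], [0.0097, -0.0058, 0], [0.0094, -0.0048, 0], [0.0088, -0.0038, 0], [0.008, -0.0029, 0]], rot=[[0, 0, 0.0583], [0, 0, 0.0574], [0, 0, 0.0558], [0, 0, 0.0534], [0, 0, 0.0503], [0, 0, 0.0466], [0, 0, 0.0425], [0, 0, 0.0378]])

```text
time_s: 13.1
tool_pos: [520.7, 0.6, 141.3]
eef_rot: [0.0, 0.807, 0.59, -0.0]
force: [-1.3, -0.0, -2.0]
width: 15.7
gripper_force: 54.8
```

Call:
servo_tool(delta_pos=[[0.0071, -0.0021, 0], [0.0061, -0.0016, 0], [0.0051, -0.0011, 0], [0.004, -0.0008, 0], [0.003, -0.0005, 0], [0.002, -0.0003, 0], [0.0012, -0.0001, 0], [0.0004, -0.0001, 0]], rot=[[0, 0, 0.033], [0, 0, 0.0281], [0, 0, 0.0231], [0, 0, 0.0182], [0, 0, 0.0135], [0, 0, 0.0092], [0, 0, 0.0052], [0, 0, 0.0017]])

```text
time_s: 13.9
tool_pos: [537.9, -3.0, 141.4]
eef_rot: [-0.0, 0.746, 0.666, -0.0]
force: [-0.4, -0.6, -2.1]
width: 15.6
gripper_force: 54.8
```

Call:
servo_tool(delta_pos=[[0, 0, 0], [0, 0, 0], [0, 0, 0], [0, 0, 0], [0, 0, 0], [0, 0, 0], [0, 0, 0], [0, 0, 0]], rot=[[0, 0, 0], [0, 0, 0], [0, 0, 0], [0, 0, 0], [0, 0, 0], [0, 0, 0], [0, 0, 0], [0, 0, 0]])

```text
time_s: 14.7
tool_pos: [537.8, -3.0, 141.3]
eef_rot: [-0.0, 0.746, 0.666, -0.0]
force: [0.0, 0.5, -2.1]
width: 16.0
gripper_force: 54.8
```

Run:
```python
from h import *
a=arm.capture("top");b=arm.capture("scene")
A=cv2.resize(a[150:250,280:370],None,fx=4,fy=4,interpolation=2);B=cv2.resize(b[170:270,270:380],None,fx=4,fy=4,interpolation=2)
cv2.imwrite("pics/crop6.png",np.hstack([A,B]))
```

```text
(no output)
```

View pics/crop6.png

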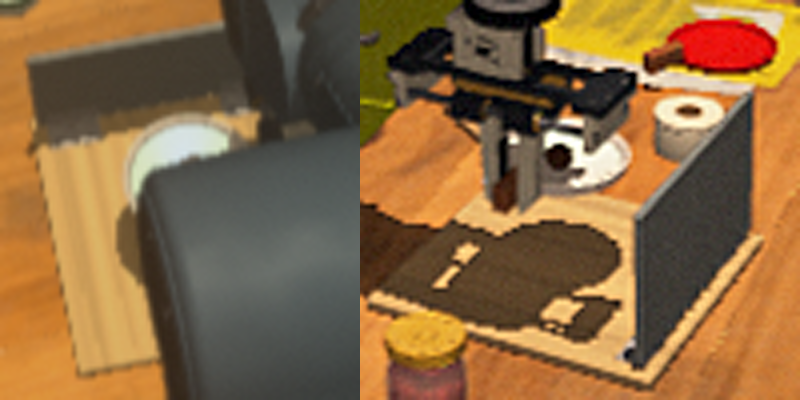

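The handle points to the jar's side, the panel is upright, and the dish is over the board with the ball at scene-crop (560,157). A quick check of the ball position before handing in.

Run:
```python
from h import *
u,v=270+200/4-.4,170+157/4-.4
print(onz("scene",u,v,119),proj("scene",[548,83,119]),(u,v))
arm.job_done()
```

```text
[552.37970295  77.5992593  119.        ] [318.92354532 207.89808154] (319.6, 208.85)
the job is handed in; nothing more can be done
```

The job is handed in, and the verdict wasn't shown: the backdrop looks upright (about -0.05 rad from the picture), and the dish is held level and still about 90 mm above the board, with its handle towards the jar on the right and the ball measured within about 7 mm of its middle.

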